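Back off the clamp screw and slide the bar home

TASK

The flat steel bar in the jig is held down by the red screw clamp. With the fingertips only, roll the clamp's knurled knob round anticlockwise (seen from above) to back the screw off two full turns, to within a quarter turn, and only then push the freed bar along the rail until its far end sits square against the end stop. Do not grip the knob or the bar, keep the bar flat on the plate, and leave the other things on the table where they are.

Things in the scene. Friction and masses are not known exactly. Their poses are not given: they have to be found in the camera images.
- jig: steel jig plate 320 x 220 x 12 mm, fixed to the table. Origin on the table surface; x runs along the bar from its near end to the end stop, y to the left of that, z up. Spans x -170 to 150, y -80 to 140 mm; the bar lies on its top, z = 12 mm. A dark rail beside the bar spans x -50 to 100, y -47 to -29, 18 mm above the plate; the bar lies some 4 mm from it.
- clamp_boss (a point): centre of the top of the red clamp's boss (28 mm diameter), which carries the screw; fixed, jig x 35, y 0, z 92 mm. A red arm 18 mm wide runs from it in the jig's +y to a steel column (16 mm thick, jig x 35, y 105, top z 104 mm). Boss and arm lie between z 62 and z 94 mm. Its axes are the jig's.
- knob (a joint): turn of the knurled knob, rad; 0 at the start (tight), grows anticlockwise seen from above (loosening), 6.283 a turn, counting on up to 25. It stays where it is left, and needs 1.5 to 2 N along the rim. It and the screw rise 3 mm a turn. A yellow paint stripe on its top and rim points to the jig's -x at the start.
- knob_center (a point): centre of the knob, on its axis, half-way up the rim: a steel knob with a knurled cylindrical rim of 60 mm diameter, 22 mm high (11 mm above and below this point), with a hub 23 mm wide and 6 mm high on top. Nothing stands beside or above the rim; its underside is 23 mm above the red boss when tight. Rises 3 mm a turn.
- clamp_screw: the clamp's screw (spindle 12 mm) with the knob on it and a round steel pad (24 mm diameter) at its foot; does not turn itself, only rises. Origin: centre of the pad's underside, on the bar's top at the start.
- bar: loose flat steel bar, 180 x 50 x 10 mm, 0.55 to 0.9 kg, lying flat on the jig plate under the clamp pad; once freed it slides with about 2 to 3 N (more if pressed down), while tight it holds against 20 N; origin at the centre of its underside, x along its length towards the end stop.
- bar_near_end (a point): centre of the bar's near end face (50 mm wide, 10 mm high; 5 mm above the plate, 17 mm above the table), the end to push on; free space behind it.
- bar_far_end (a point): centre of the bar's far end face, 20 to 40 mm short of the end stop at the start.
- stop_face (a point): point on the face of the dark steel end stop (70 mm wide, 26 mm high, fixed), 5 mm above the plate, on the bar's line; x (the jig's x) points into the stop. Bar home: bar_far_end comes to this x.
- spray_can: blue spray can standing on the table, 52 mm diameter, 150 mm high, origin at its foot; leave alone
- wrench: steel wrench lying on the table, 160 mm long, origin under its centre; leave alone
- tube_piece: offcut of 40 mm square tube standing on end, 60 mm high, origin under its centre; leave alone
- magnet: red triangular welding magnet lying on the table, about 75 x 75 x 18 mm, origin under its middle; leave alone
Mind the look-alikes: they are no part of the job. Leave any blue or brown look-alike of the bar alone.

How it is judged (in metres and radians):
On the way, in this order (a step that is already met when the one before it is completed fails the run):
1. the clamp screw is backed off two turns (1.75 to 2.25) with the bar still where it was (value of joint knob between 11 and 14.14 rad and distance of bar from where it was at the start of the episode below 0.006 m), for 0.2 s.
2. the bar sits square against the end stop (value of joint knob between 11 and 14.14 rad and x of bar_far_end in the frame of stop_face between -0.003 and 0.004 m and y of bar_far_end in the frame of stop_face between -0.012 and 0.012 m and angle between the x axis of bar and the x axis of jig, either way round below 0.05 rad and z of bar in the frame of jig below 0.015 m), for 0.2 s.
At the end, for the whole second after the job is handed in: The knob stands 2 turns (within a quarter turn) anticlockwise of its start, the bar lies flat on the plate with its far end within 3 mm of the stop's face and square to it within 0.05 rad, within 12 mm of its line sideways; bar and knob are at rest (all of step 2 and linear speed of bar below 0.01 m/s and velocity of joint knob between -0.1 and 0.1 rad/s); the robot touches nothing.
It fails at once if the bar is dragged (over 6 mm) while the clamp is still backed off less than 1.5 turns (distance of bar from where it was at the start of the episode above 0.006 m and value of joint knob below 9.42 rad).
It fails at once if the bar is lifted or tipped off the plate (z of bar in the frame of jig above 0.017 m or angle between bar's own z axis and vertical above 0.09 rad).
It fails at once if the knob is gripped between the fingers (contact force between the fingers and clamp_screw above 0.5 N and horizontal distance between the grasp point and knob_center below 0.013 m).
It fails at once if the bar is gripped between the fingers (contact force between the fingers and bar above 0.5 N and x of the grasp point in the frame of bar_near_end above 0.003 m and y of the grasp point in the frame of bar_near_end between -0.015 and 0.015 m and z of the grasp point in the frame of bar_near_end below 0.022 m).
It fails at once if one of the other things is disturbed (moved over 15 mm) (distance of any of spray_can, wrench, tube_piece, magnet from where it was at the start of the episode above 0.015 m).
It also fails if it takes over 72 s, if anything falls off the work surface, if the arm or the gripper's body presses on something with over 40 N, if the wrist force passes 120 N, or if a joint passes its speed limit or range.

ROBOT

A 6-joint arm with a two-finger parallel gripper is mounted at the origin on the work surface. World frame = base frame: x ahead of the robot, y to its left, z up, the work surface at z = 0. Lengths are in m, angles in degrees, forces in N, time in s.
With the tool pointing down it reaches from about 0.4 to 0.825 m from the base axis. Payload 7 kg.
Tool frame: the origin (TCP) lies midway between the tips of the shut fingers; the grasp point (between the pads) lies 19 mm behind it; z points along the fingers, y is the direction in which the jaws open and shut (so a half turn about z gives the same grasp; the last joint's range is limited). The gripper opens to 88 mm and grips with 3 to 60 N. Pads are 19 mm wide; open, the fingers measure 130 mm over their backs; the gripper's body (78 mm by 193 mm) begins 47 mm behind the grasp point.
Start: joints at [-48.696, 20.546, 0.682, 0, -70.136, -16.507], TCP at [0.283, -0.613, 0.227] pointing down, gripper open.
Joint ranges: [-176.03, 176.03], [-82.01, 121.73], [-58.28, 71.71], [-173.87, 95.51], [-174.79, -0.11], [-173.66, 173.66]. Speed limits (degrees/s): [136.94, 136.94, 172.46, 180, 180, 180].

INTERFACE

Orientations are given as a 3x3 rotation matrix whose columns are the frame's x, y, z axes.
In Python, from rig import robot gives the robot as it stands. Calls block until the motion is done:
- robot.goto(position, orientation): joint-space move of the TCP to a pose.
- robot.servo_line(position, ori=None, speed=0.15): straight line of the TCP; ori=None keeps the orientation; speed is the mean speed in m/s.
- robot.movej(angles): joint-space move.
- robot.move_gripper(opening): opening from 0.0 (shut) to 1.0 (fully open); the grip force is fixed at half the most; returns when the fingers have stopped.
- robot.dwell(seconds).
- robot.ik(position, orientation): joint angles nearest the present ones, or None.
- robot.grab_frame(name): name is "side" or "top"; returns (picture, depth): 480x640x3 uint8, red, green, blue; 480x640 float32, m along the optical axis (not along the pixel's ray), 0 where there is no reading.
- robot.camera_info(name): a dict with "vfov" (degrees; the focal length in pixels is half the picture's height over the tangent of half this angle, whatever the lens; pixels are square), "cx", "cy" (the principal point, pixels), "view" (4x4, takes a point from world to camera coordinates). Camera axes: x right, y down, z forward; pixel columns grow to the right and rows downward; lengths in m; the calibration is good to about 2 mm. A picture is of the moment at which its call begins. camera_info takes no time and is no camera call.
A pose or a line that the arm cannot do raises robot.Unreachable and nothing moves.
- robot.job_done(): hands the job in, once; it reports no verdict.
Readings, each from a call of its own:
- robot.read_t(): time.
- robot.read_qpos(): joint angles.
- robot.read_qvel(): joint speeds.
- robot.read_effort(): joint torques, N m.
- robot.read_position(): TCP position.
- robot.read_tcp_rot(): TCP orientation.
- robot.read_force(): force on the tool from outside, world axes, zero at the start.
- robot.read_ft_torque(): the same for the moment, N m.
- robot.read_grip_width(): opening from 0.0 (shut) to 1.0 (fully open).
Only numpy, scipy, OpenCV 4.12 (cv2) and the standard library are available. Lean on these libraries where they do the work, as an engineer would, in place of code of your own. Each camera call takes 0.05 s, during which the arm holds its last target.

## Working session

There is one attempt and no reset: what is moved stays moved. The work goes in short steps, each a Python script; the robot and the scene stay as the last script left them, time stands still between calls to the robot, and variables do not carry over. Pictures are saved under pics/ and viewed, and the job is handed in when it is done.

```bash
ls; mkdir -p pics; python3 - <<'E'
from rig import robot
import cv2,numpy as np
for n in ("side","top"):
    p,d=robot.grab_frame(n); cv2.imwrite(f"pics/{n}0.png",p[:,:,::-1]); np.savez(f"{n}0.npz",p=p,d=d)
    i=robot.camera_info(n); print(n,i["vfov"],i["cx"],i["cy"],np.round(i["view"],3).tolist(), (d==0).mean(), {k:v for k,v in i.items() if k not in("view",)})
print(robot.read_t(),robot.read_position(),robot.read_force())
E
```

```text
pics
side 49.66570083755507 317.8719411110814 240.61603908417038 [[-0.795, -0.607, -0.002, 0.402], [-0.398, 0.523, -0.754, 0.303], [0.458, -0.599, -0.657, 0.965], [0.0, 0.0, 0.0, 1.0]] 0.003929036458333333 {'vfov': 49.66570083755507, 'cx': 317.8719411110814, 'cy': 240.61603908417038}
top 46.16841021109715 306.66327936201185 242.36780404535483 [[0.009, -1.0, -0.003, -0.037], [-0.996, -0.009, -0.084, 0.546], [0.084, 0.003, -0.996, 1.509], [0.0, 0.0, 0.0, 1.0]] 0.004208984375 {'vfov': 46.16841021109715, 'cx': 306.66327936201185, 'cy': 242.36780404535483}
0.1 [ 0.28287031 -0.61236293  0.2257106 ] [-0.48990026 -0.8137392   0.48106562]
```

View pics/side0.png

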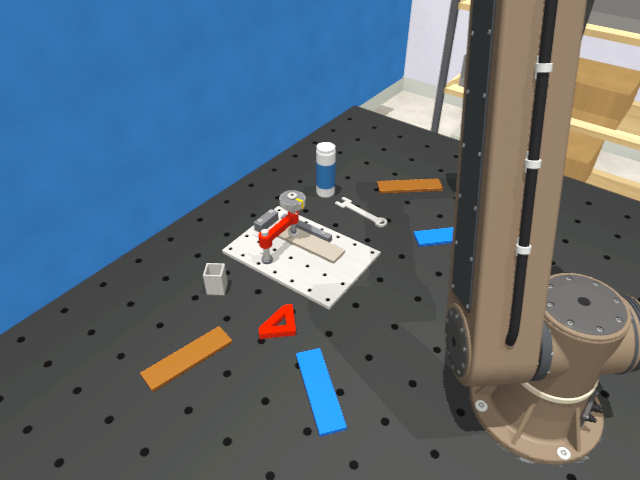

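View pics/top0.png

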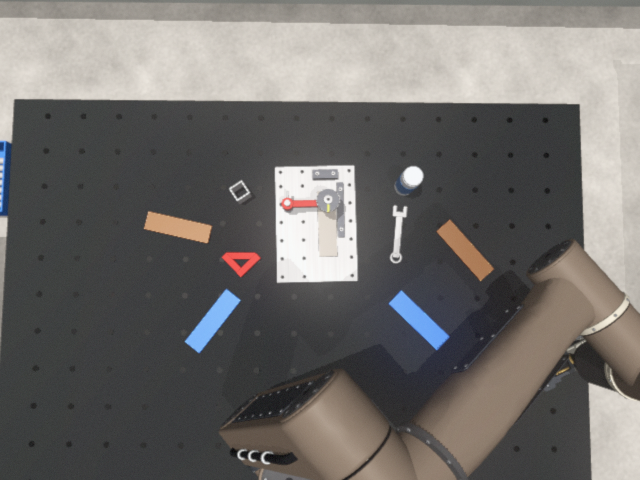

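```bash
cat > h.py <<'E'
import numpy as np,cv2
from rig import robot
def cam(n):
    i=robot.camera_info(n); f=240/np.tan(np.radians(i["vfov"]/2)); return f,i["cx"],i["cy"],np.array(i["view"])
def ray(n,px,z):
    f,cx,cy,V=cam(n); px=np.atleast_2d(px).astype(float)
    d=np.c_[(px[:,0]-cx)/f,(px[:,1]-cy)/f,np.ones(len(px))]@V[:3,:3]
    c=-V[:3,:3].T@V[:3,3]; return c+d*((z-c[2])/d[:,2])[:,None]
def proj(n,P):
    f,cx,cy,V=cam(n); q=np.atleast_2d(P)@V[:3,:3].T+V[:3,3]; return np.c_[f*q[:,0]/q[:,2]+cx,f*q[:,1]/q[:,2]+cy]
def cloud(n,d):
    f,cx,cy,V=cam(n); v,u=np.mgrid[:480,:640]; P=np.stack([(u-cx)/f*d,(v-cy)/f*d,d],-1)
    return (P-V[:3,3])@V[:3,:3]
E
python3 - <<'E'
from h import *
T=np.load("top0.npz");S=np.load("side0.npz")
for n,D in(("top",T),("side",S)):
    p=D["p"];C=cloud(n,D["d"])
    hsv=cv2.cvtColor(p,cv2.COLOR_RGB2HSV)
    m=((hsv[...,2]>150)&(hsv[...,1]<45)).astype(np.uint8)
    x0,y0,x1,y1=(265,155,368,292) if n=="top" else (215,200,390,310)
    k=np.zeros_like(m);k[y0:y1,x0:x1]=m[y0:y1,x0:x1]
    cs=[c for c in cv2.findContours(k,0,1)[0] if cv2.contourArea(c)>300]
    h=cv2.convexHull(np.vstack(cs))[:,0]
    W=ray(n,h,0.012)
    r=cv2.minAreaRect(W[:,:2].astype(np.float32)); print(n,r,cv2.boxPoints(r).tolist())
    z=C[...,2]; 
    pl=C[(k>0)]; print("plate z",np.median(pl[:,2]))
    g=(z>.12)&(z<.15)&(abs(C[...,0]-.63)<.12)&(abs(C[...,1]+.05)<.12)
    print("knob cloud",g.sum(),C[g].min(0),C[g].max(0),np.median(C[g],0))
    cv2.imwrite(f"pics/{n}crop.png",cv2.resize(p[y0-25:y1,x0:x1,::-1],None,fx=4,fy=4,interpolation=cv2.INTER_CUBIC))
E
```

```text
top ((0.6010422706604004, -0.05608116835355759), (0.32103440165519714, 0.22116722166538239), 1.8750897645950317) [[0.4369926452636719, 0.04919099807739258], [0.4442293643951416, -0.1718577891588211], [0.7650918960571289, -0.16135333478450775], [0.7578551769256592, 0.05969545245170593]]
plate z 0.012660477859025108
knob cloud 440 [ 0.61537126 -0.11338667  0.12000138] [ 0.67596227 -0.05470052  0.1499687 ] [ 0.64495848 -0.08276933  0.13545335]
side ((0.6067018508911133, -0.07864372432231903), (0.3308483064174652, 0.27375826239585876), 1.8593934774398804) [[0.43692347407341003, 0.05279583856463432], [0.4458061158657074, -0.22081826627254486], [0.7764801979064941, -0.21008329093456268], [0.7675975561141968, 0.0635308176279068]]
plate z 0.013684361795261904
knob cloud 437 [ 0.61763356 -0.11728497  0.12002434] [ 0.68044754 -0.0537269   0.14693219] [ 0.64213516 -0.07764339  0.1363339 ]
```

```bash
file pics/*crop.png
```

```text
bash: file: command not found
```

View pics/topcrop.png

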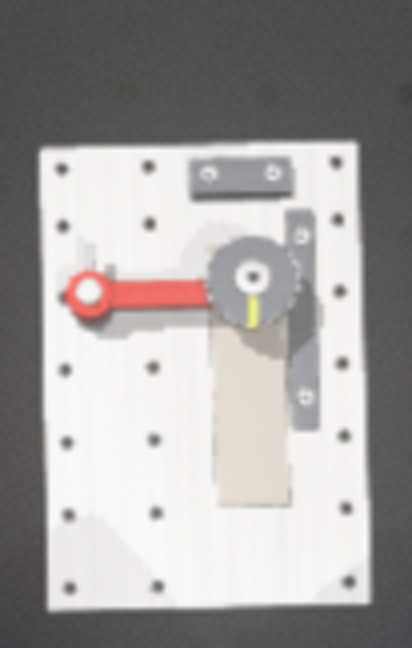

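View pics/sidecrop.png

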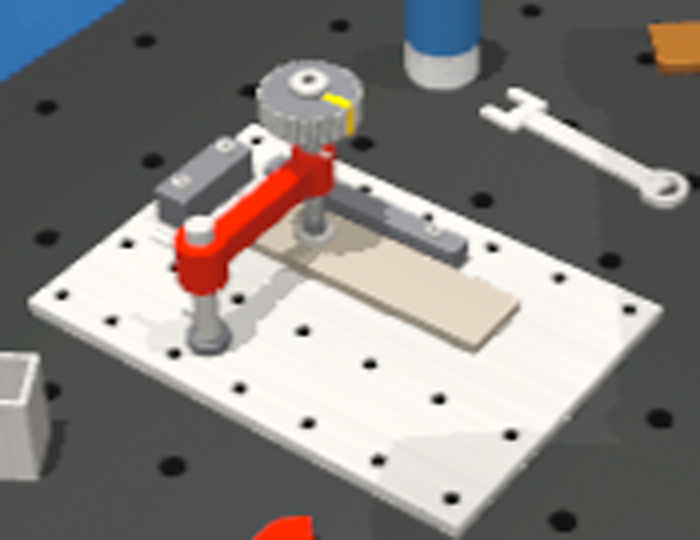

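```bash
cat >> h.py <<'E'
yaw=np.radians(1.875); c_,s_=np.cos(yaw),np.sin(yaw)
J=np.array([[c_,-s_],[s_,c_]]); O=np.array([.6120,-.0858])
def w(x,y): return O+J@np.array([x,y])
def jg(p): return J.T@(np.asarray(p)[:2]-O)
RA=np.array([[-c_,-s_,0],[-s_,c_,0],[0,0,-1.]]); RA=np.array([[-c_,-s_,0],[-s_,c_,0],[0,0,-1.]])
RB=np.array([[c_,s_,0],[s_,-c_,0],[0,0,-1.]])
# RA: x=-jigx,y=jigy(-s,c)
for R_,sg in((RA,-1),(RB,1)):
    R_[:2,0]=sg*J[:,0]; R_[:2,1]=-sg*J[:,1]
def fj(k=3):
    f=np.mean([robot.read_force() for _ in range(k)],0); return np.r_[J.T@f[:2],f[2]]
E
python3 - <<'E'
from h import *
print(np.linalg.det(RA),np.linalg.det(RB),robot.read_tcp_rot().round(2).tolist())
p=np.r_[w(.035-.09,0),.25]
for n,R in(("A",RA),("B",RB)):
    q=robot.ik(p,R);print(n,None if q is None else np.round(q,1))
P=ray("top",[[319.2,256.2],[337.5,256.2]],.022);print("near end jig",[jg(x).round(4) for x in P])
P=ray("top",[[265+190/4,130+198/4],[265+293/4,130+198/4]],.038);print("stop jig",[jg(x).round(4) for x in P])
t=robot.read_t();fs=[robot.read_force() for _ in range(5)];print(fs,robot.read_t()-t)
E
```

```text
1.0 1.0 [[-0.91, -0.42, -0.0], [-0.42, 0.91, 0.0], [0.0, 0.0, -1.0]]
A [ 10.9   9.3 -11.5   0.  -69.2 -99.1]
B [ 10.9   9.3 -11.5   0.  -69.2  80.9]
near end jig [array([-0.1026,  0.0231]), array([-0.1038, -0.0266])]
stop jig [array([0.1056, 0.0363]), array([ 0.104 , -0.0336])]
[array([-0.48990026, -0.8137392 ,  0.48106562]), array([-0.48990026, -0.8137392 ,  0.48106562]), array([-0.48990026, -0.8137392 ,  0.48106562]), array([-0.48990026, -0.8137392 ,  0.48106562]), array([-0.48990026, -0.8137392 ,  0.48106562])] 0.0
```

```bash
python3 - <<'E'
from h import *
robot.move_gripper(0.0)
robot.goto(np.r_[w(.035-.075,.018),.22],RA)
robot.servo_line(np.r_[w(.035-.055,.018),.116],speed=.12)
print(robot.read_t(),robot.read_position(),jg(robot.read_position()),robot.read_grip_width())
robot.dwell(.3); b=fj(); print("bias",b)
t=robot.read_t()
for i in range(14):
    x=.035-.055+.0015*(i+1)
    robot.servo_line(np.r_[w(x,.018),.116],speed=.03)
    f=fj()-b; print(i,round(x-.035,4),(jg(robot.read_position())-[.035,0]).round(4),f.round(2),round(robot.read_t()-t,2))
    if f[0]<-6: break
np.save("bias.npy",b)
p,d=robot.grab_frame("side");cv2.imwrite("pics/s1.png",cv2.resize(p[130:290,190:420,::-1],None,fx=3,fy=3))
E
```

```text
4.7583 [ 0.59189118 -0.06845587  0.11673933] [-0.01953057  0.01799279] 0.005101265750174051
bias [-0.68568783  0.86436383  0.926233  ]
0 -0.0535 [-0.0534  0.018 ] [ 0.42 -0.97 -2.03] 0.25
1 -0.052 [-0.0519  0.018 ] [ 0.8  -1.19 -0.94] 0.5
2 -0.0505 [-0.0504  0.018 ] [ 1.28  0.09 -1.36] 0.75
3 -0.049 [-0.0489  0.018 ] [ 0.98 -0.98 -1.27] 1.0
4 -0.0475 [-0.0474  0.018 ] [ 0.31 -0.89 -1.13] 1.25
5 -0.046 [-0.0459  0.018 ] [ 1.01 -1.03 -0.65] 1.5
6 -0.0445 [-0.0444  0.018 ] [ 0.55 -1.06 -1.4 ] 1.75
7 -0.043 [-0.0429  0.018 ] [ 0.94 -1.26  0.15] 2.0
8 -0.0415 [-0.0414  0.018 ] [ 1.24 -1.09 -0.85] 2.25
9 -0.04 [-0.0406  0.0179] [-1.69 -0.5   0.98] 2.5
10 -0.0385 [-0.0404  0.0179] [-7.06  0.38  4.18] 2.75
```

View pics/s1.png

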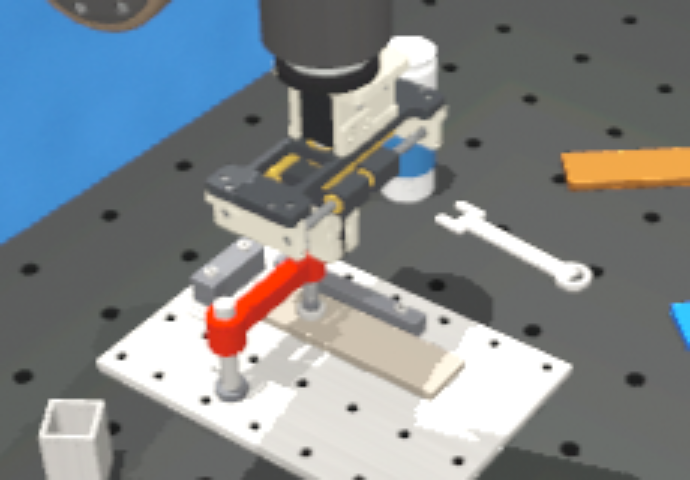

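```bash
cat >> h.py <<'E'
A,B,RK=.0098,.0205,.030
def path(step=.007):
    """CCW circuit from the -x face, (offset TCP-knob, inward-out normal u)"""
    pts=[]
    for k in range(4):
        phi=np.pi+k*np.pi/2
        u=np.array([np.cos(phi),np.sin(phi)]).round(9); t=np.array([-u[1],u[0]])
        hu=A if k%2==0 else B; ht=B if k%2==0 else A
        n=int(np.ceil(2*ht/step))
        for s in np.linspace(-ht,ht,n+1): pts.append((u*(RK+hu)+t*s,u))
        for a in np.linspace(0,np.pi/2,8)[1:-1]:
            v=np.cos(a)*u+np.sin(a)*t
            pts.append((u*hu+t*ht+RK*v,v))
    return pts
def run(i0,n,d,z,K=np.array([.035,0.]),target=9.,speed=.06):
    b=np.load("bias.npy"); P=path(); N=len(P); log=[]
    for i in range(i0,i0+n):
        o,u=P[i%N]
        q=K+o-d*u
        robot.servo_line(np.r_[w(*q),z],speed=speed)
        f=fj()-b; fn=f[:2]@u; ft=f[:2]@np.array([-u[1],u[0]])
        log.append((i,round(np.degrees(np.arctan2(u[1],u[0]))%360),round(d*1e3,1),round(fn,1),round(ft,1),round(f[2],1)))
        if fn>30: print("ABORT");break
        d=np.clip(d+np.clip((target-fn)/3600*.5,-.001,.001),-.002,.008)
    for l in log: print(*l)
    print("next",i+1,"of",N,"d",d,"t",robot.read_t()); return i+1,d
E
python3 - <<'E'
from h import *
P=path(); print(len(P), [ (p[0]*1e3).round(1).tolist() for p in P[:10]])
run(0,9,.003,.116)
E
```

```text
46 [[-39.8, 20.5], [-39.8, 13.7], [-39.8, 6.8], [-39.8, 0.0], [-39.8, -6.8], [-39.8, -13.7], [-39.8, -20.5], [-39.0, -27.2], [-36.8, -33.5], [-33.3, -39.2]]
0 180 3.0 10.5 -0.7 7.3
1 180 2.8 12.5 0.6 7.0
2 180 2.3 11.3 2.1 6.2
3 180 2.0 8.1 2.1 3.9
4 180 2.1 10.3 2.1 5.0
5 180 1.9 9.4 1.8 5.7
6 180 1.9 7.3 2.3 5.1
7 193 2.1 6.2 1.8 1.7
8 206 2.5 4.6 1.2 0.3
next 9 of 46 d 0.0031237459677252916 t 10.2167
```

```bash
python3 - <<'E'
from h import *
p,d=robot.grab_frame("top");cv2.imwrite("pics/t2.png",cv2.resize(p[150:280,260:390,::-1],None,fx=4,fy=4))
p,d=robot.grab_frame("side");cv2.imwrite("pics/s2.png",cv2.resize(p[130:290,190:420,::-1],None,fx=3,fy=3))
E
```

```text
(no output)
```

View pics/t2.png

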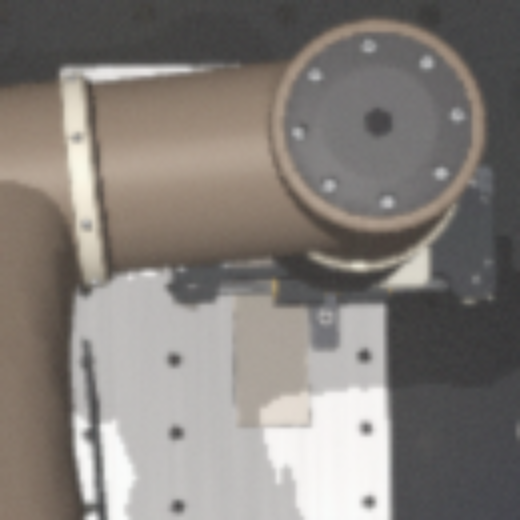

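View pics/s2.png

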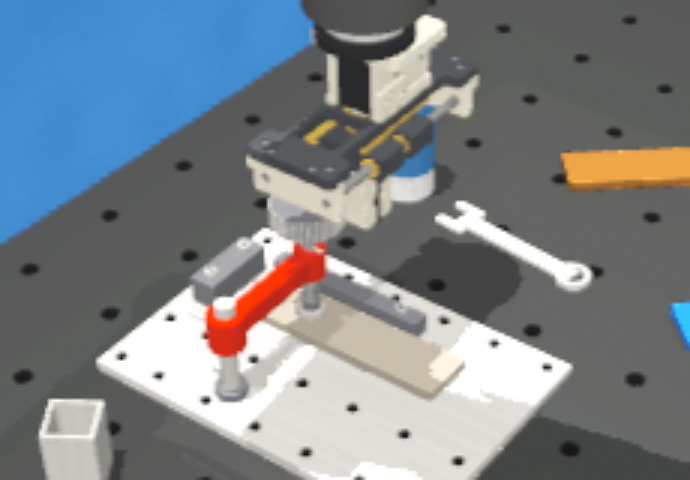

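```bash
python3 - <<'E'
from h import *
run(9,12,.0031,.116)
p,d=robot.grab_frame("side");cv2.imwrite("pics/s3.png",cv2.resize(p[130:290,190:420,::-1],None,fx=3,fy=3))
E
```

```text
9 219 3.1 5.6 2.6 0.3
10 231 3.6 6.2 1.5 -0.5
11 244 4.0 7.4 1.2 -1.6
12 257 4.2 6.9 1.8 -3.2
13 270 4.5 8.4 -0.1 -2.4
14 270 4.6 8.8 0.1 -2.7
15 270 4.6 8.7 1.8 -1.4
16 270 4.6 8.9 0.7 -0.6
17 283 4.7 8.4 0.5 -0.8
18 296 4.7 8.8 -1.9 -1.5
19 309 4.8 9.0 -1.4 -2.6
20 321 4.8 8.9 -1.9 -1.8
next 21 of 46 d 0.004781828564987647 t 13.3417
```

View pics/s3.png

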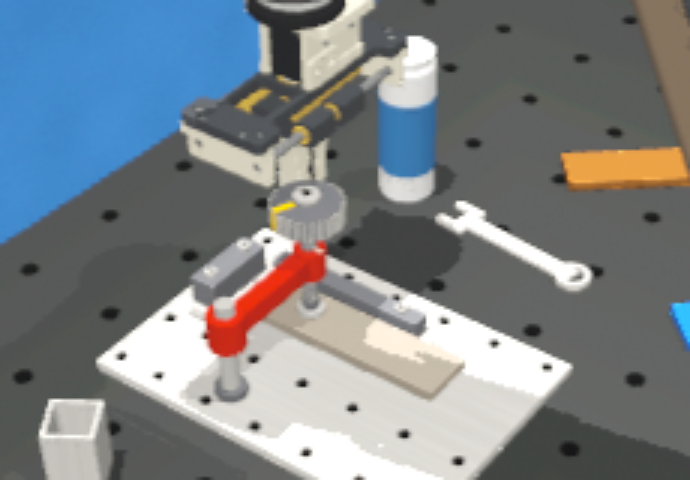

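```bash
cat >> h.py <<'E'
def stripe(n,p,rise=0.):
    hsv=cv2.cvtColor(p,cv2.COLOR_RGB2HSV)
    K=w(.035,0); kc=proj(n,[[*K,.137+rise]])[0]
    m=(hsv[...,0]>22)&(hsv[...,0]<36)&(hsv[...,1]>130)&(hsv[...,2]>110)
    v,u=np.nonzero(m); k=np.hypot(u-kc[0],v-kc[1])<24; u,v=u[k],v[k]
    if len(u)==0: return None
    W=ray(n,np.c_[u,v],.137+rise)[:,:2]; L=(W-O)@J-[.035,0]
    r=np.hypot(*L.T); L=L[r<.031]; 
    return (np.degrees(np.arctan2(L[:,1].mean(),L[:,0].mean()))%360).round(1), len(u)
E
python3 - <<'E'
from h import *
print(stripe("side",np.load("side0.npz")["p"]),stripe("top",np.load("top0.npz")["p"]))
p,d=robot.grab_frame("side"); print(stripe("side",p,.002),robot.read_t())
E
```

```text
(np.float64(187.3), 20) None
(np.float64(54.9), 21) 13.4417
```

```bash
python3 - <<'E'
from h import *
run(21,46+9-21,.0048,.117)
p,d=robot.grab_frame("side"); print(stripe("side",p,.005)); cv2.imwrite("pics/s4.png",cv2.resize(p[130:290,190:420,::-1],None,fx=3,fy=3))
E
```

```text
21 334 4.8 10.7 -1.8 -5.3
22 347 4.6 12.2 -2.9 -6.8
23 0 4.1 13.0 -2.6 -6.6
24 0 3.6 11.7 -0.9 -5.4
25 0 3.2 9.5 1.1 -3.9
26 0 3.1 8.8 -0.8 -3.3
27 0 3.2 8.6 -0.1 -2.3
28 0 3.2 9.0 -0.1 -2.8
29 0 3.2 5.7 1.0 0.7
30 13 3.7 6.0 1.4 1.0
31 26 4.1 6.5 0.1 1.9
32 39 4.4 5.2 0.4 1.8
33 51 5.0 5.4 -0.9 1.8
34 64 5.5 5.4 -1.3 2.3
35 77 6.0 4.5 -1.4 2.3
36 90 6.6 6.9 -2.1 2.3
37 90 6.9 8.7 -1.6 3.5
38 90 6.9 8.7 -0.7 2.7
39 90 7.0 7.7 0.2 4.3
40 103 7.1 8.8 -1.9 4.5
41 116 7.2 10.3 -2.3 4.8
42 129 7.0 10.4 -2.4 5.2
43 141 6.8 9.9 -2.5 6.8
44 154 6.7 12.3 -3.5 7.6
45 167 6.2 13.9 -3.7 10.3
46 180 5.5 13.2 -3.9 11.7
47 180 5.0 12.6 0.3 9.2
48 180 4.5 11.0 1.8 7.2
49 180 4.2 8.4 1.6 5.0
50 180 4.3 9.9 2.7 4.9
51 180 4.2 10.3 1.5 5.1
52 180 4.0 7.7 2.6 3.4
53 193 4.2 5.8 1.7 1.0
54 206 4.6 5.6 2.2 0.8
next 55 of 46 d 0.005079879184033746 t 22.1667
(np.float64(102.6), 36)
```

View pics/s4.png

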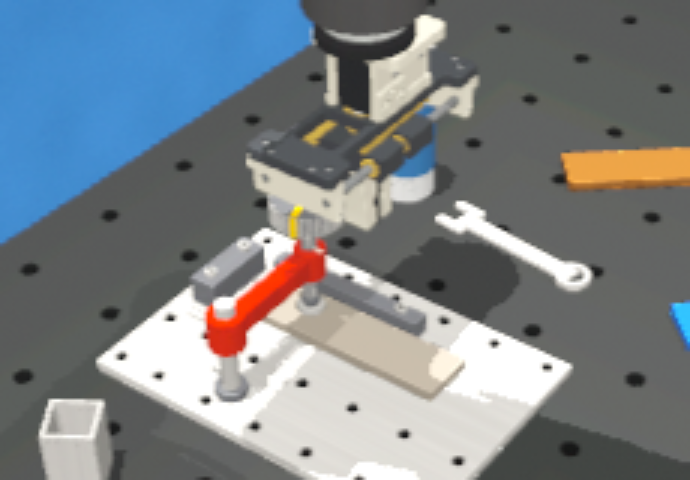

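```bash
python3 - <<'E'
from h import *
i,d=run(55,6,.0051,.117)
p=robot.read_position(); j=jg(p)
robot.servo_line(np.r_[w(j[0],j[1]-.04),.117],speed=.1)
robot.servo_line(np.r_[w(j[0]-.13,j[1]-.05),.25],speed=.25)
for n in("side","top"):
    p,d=robot.grab_frame(n); print(stripe(n,p,.006)); np.savez(f"{n}5.npz",p=p,d=d)
    a,b=(130,190) if n=="side" else(150,250)
    cv2.imwrite(f"pics/{n}5.png",cv2.resize(p[a:a+160,b:b+230,::-1],None,fx=3,fy=3))
print(robot.read_t())
E
```

```text
55 219 5.1 5.4 2.6 0.5
56 231 5.6 7.1 0.4 0.7
57 244 5.9 8.2 0.0 0.5
58 257 6.0 9.0 -0.0 -0.8
59 270 6.0 11.5 -1.2 -1.2
60 270 5.6 12.4 -0.5 -2.6
next 61 of 46 d 0.005137596462047224 t 23.725
(np.float64(182.6), 24)
None
25.3
```

View pics/side5.png

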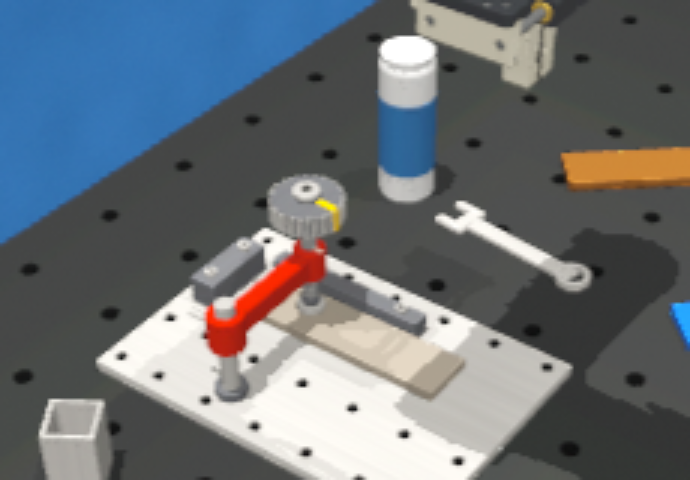

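View pics/top5.png

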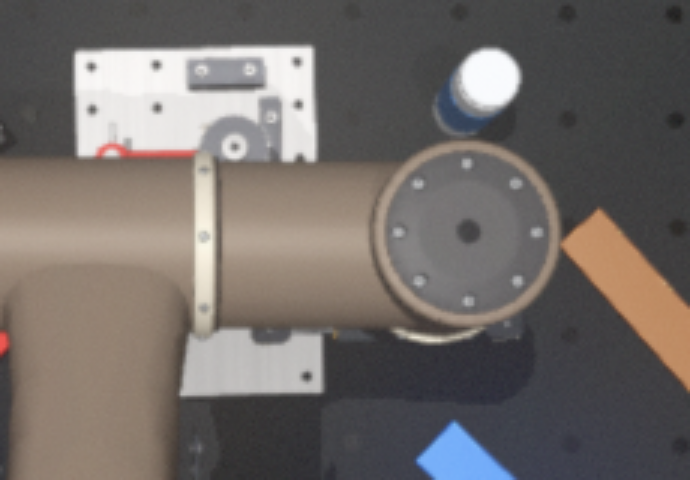

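```bash
python3 - <<'E'
from h import *
a=np.load("side0.npz");b=np.load("side5.npz")
for D in(a,b):
    C=cloud("side",D["d"]); L=(C[...,:2]-O)@J-[.035,0]; r=np.hypot(L[...,0],L[...,1]); g=(r<.026)&(r>.014)&(C[...,2]>.125); print("knob top z",np.median(C[g][:,2]),g.sum())
robot.servo_line(np.r_[w(-.138,-.002),.12],speed=.25)
robot.servo_line(np.r_[w(-.138,-.002),.0165],speed=.12)
robot.dwell(.3); bb=fj(); np.save("bias2.npy",bb); print(robot.read_position(),bb,robot.read_t())
p,d=robot.grab_frame("side");cv2.imwrite("pics/s6.png",cv2.resize(p[150:310,190:420,::-1],None,fx=3,fy=3))
E
```

```text
knob top z 0.1370246863593843 166
knob top z 0.14269864980010166 181
[ 0.47444657 -0.09222863  0.01696383] [ 0.63030461 -0.17294298 -0.6293263 ] 27.425
```

View pics/s6.png

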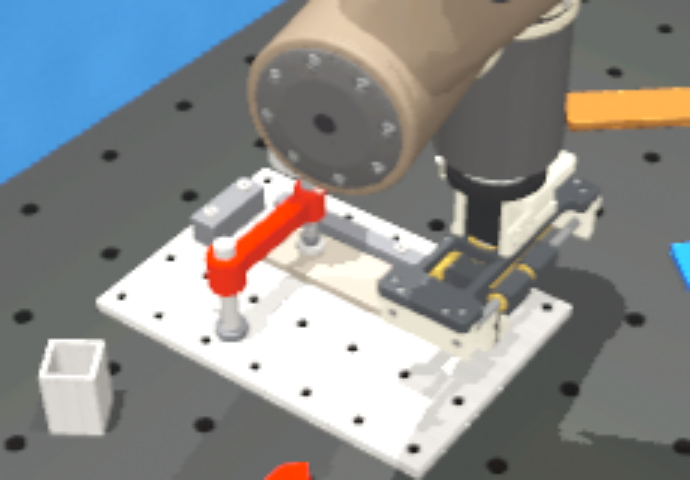

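```bash
python3 - <<'E'
from h import *
b2=np.load("bias2.npy")
p,d=robot.grab_frame("side"); C=cloud("side",d); L=(C[...,:2]-O)@J
m=(C[...,2]>.155)&(L[...,0]>-.2)&(L[...,0]<.2)&(L[...,1]<.3)&(L[...,1]>-.05); print("arm z min, x max",C[m][:,2].min(),L[m][:,0].max())
x=-.138
for i in range(40):
    x+= .004 if x<-.118 or x<-.095 and i>0 and x<-.094 else .0015
    robot.servo_line(np.r_[w(x,-.002),.0165],speed=.04)
    f=fj()-b2; pp=robot.read_position(); print(i,round(x,4),jg(pp).round(4),round(pp[2],4),f.round(1))
    if f[0]<-9: print("contact stop"); break
    if x>-.080: break
print(robot.read_t())
E
```

```text
arm z min, x max 0.15514341919412145 -0.09065250279059692
0 -0.134 [-0.1336 -0.002 ] 0.0165 [-0.6  0.9  1.6]
1 -0.13 [-0.1297 -0.002 ] 0.0164 [-0.5  0.8  1.2]
2 -0.126 [-0.1257 -0.002 ] 0.0165 [ 0.3 -0.5  0.3]
3 -0.122 [-0.1217 -0.002 ] 0.0165 [-1. -0.  0.]
4 -0.118 [-0.1177 -0.002 ] 0.0165 [-0.5  0.4  0.7]
5 -0.114 [-0.1137 -0.002 ] 0.0165 [-0.5  0.1  0.1]
6 -0.11 [-0.1099 -0.002 ] 0.0164 [-0.6  0.6  0.3]
7 -0.106 [-0.1056 -0.002 ] 0.0165 [-0.8 -0.3  0.8]
8 -0.102 [-0.1015 -0.002 ] 0.0165 [-0.2  0.4  0.1]
9 -0.098 [-0.0974 -0.002 ] 0.0166 [ 0.1 -0.3  0.5]
10 -0.094 [-0.0935 -0.002 ] 0.0165 [-1.4  1.2  0.9]
11 -0.0925 [-0.0925 -0.002 ] 0.0165 [-1.8 -0.5 -0.6]
12 -0.091 [-0.091 -0.002] 0.0165 [-1.5  0.   0.2]
13 -0.0895 [-0.0893 -0.002 ] 0.0165 [-0.8 -0.5  0.9]
14 -0.088 [-0.0878 -0.002 ] 0.0165 [-1.8 -0.4  0.2]
15 -0.0865 [-0.0863 -0.002 ] 0.0165 [-1.1 -0.2 -0.3]
16 -0.085 [-0.0848 -0.002 ] 0.0165 [-1.5 -0.5  0.2]
17 -0.0835 [-0.0833 -0.002 ] 0.0165 [-2.  -0.5  1.1]
18 -0.082 [-0.0818 -0.002 ] 0.0165 [-2.5 -0.5  1.3]
19 -0.0805 [-0.0808 -0.0021] 0.0164 [-3.1  0.3  1.9]
20 -0.079 [-0.0808 -0.0022] 0.0161 [-6.6  0.8  3.8]
32.775
```

```bash
python3 - <<'E'
from h import *
b2=np.load("bias2.npy")
robot.servo_line(np.r_[w(-.0775,-.002),.0165],speed=.04)
f=fj()-b2; print(jg(robot.read_position()).round(4),f.round(1))
robot.servo_line(np.r_[w(-.13,-.002),.0165],speed=.1)
robot.servo_line(np.r_[w(-.17,-.002),.18],speed=.3)
robot.goto(np.r_[.40,-.30,.28],RA)
for n in("side","top"):
    p,d=robot.grab_frame(n); print(stripe(n,p,.006)); np.savez(f"{n}7.npz",p=p,d=d)
    a,b=(130,190) if n=="side" else(150,250)
    cv2.imwrite(f"pics/{n}7.png",cv2.resize(p[a:a+160,b:b+200,::-1],None,fx=4,fy=4))
print(robot.read_t())
E
```

```text
[-0.0807 -0.0023] [-9.8  1.1  5.1]
(np.float64(181.1), 22)
None
35.4333
```

View pics/side7.png

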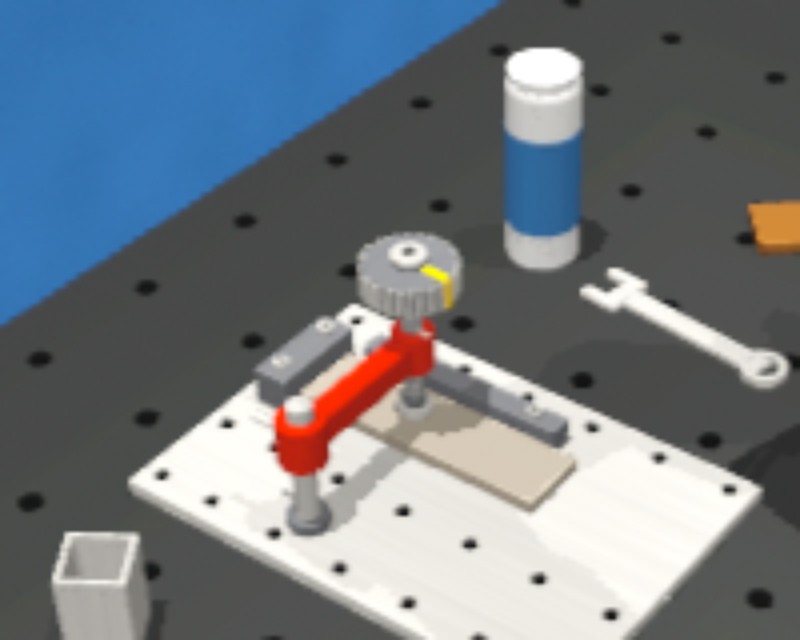

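View pics/top7.png

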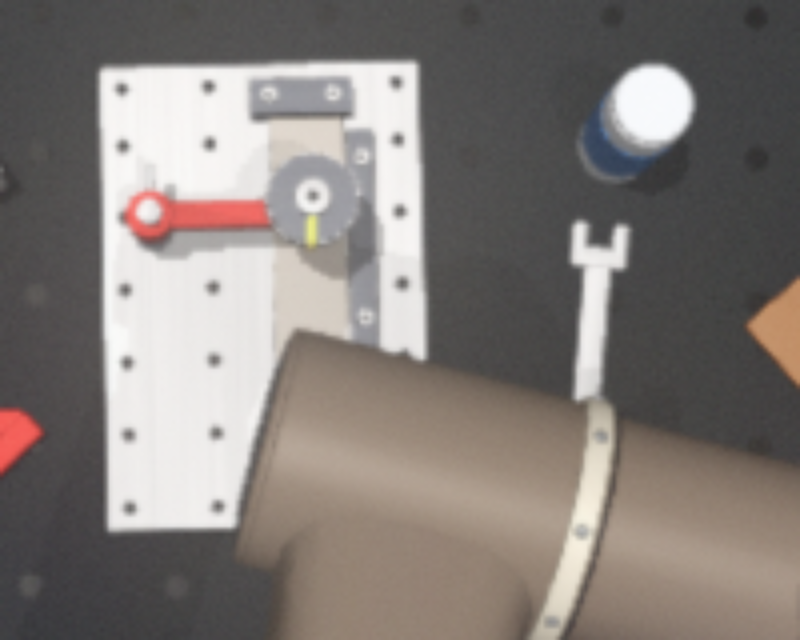

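```bash
python3 - <<'E'
from h import *
P=ray("side",np.array([[576,461],[532,500]])/4+[190,130],.022);print("near",[jg(x).round(4) for x in P])
P=ray("side",np.array([[(470+7*0)/3+190,367/3+130-0]]),.022)
P=ray("top",np.array([[269,118],[344,118]])/4+[250,150],.022);print("far top",[jg(x).round(4) for x in P])
P=ray("top",np.array([[270,125],[274,350]])/4+[250,150],.022);v=J.T@(P[0]-P[1])[:2];print("edge deg",np.degrees(np.arctan2(v[1],v[0])))
D=np.load("side7.npz");hsv=cv2.cvtColor(D["p"],cv2.COLOR_RGB2HSV)
a=np.load("side0.npz")
for n,D in(("side",np.load("side0.npz")),("side",np.load("side7.npz")),):
    C=cloud(n,D["d"]);L=(C[...,:2]-O)@J
    m=(L[...,0]>-.13)&(L[...,0]<-.05)&(abs(L[...,1])<.02)&(C[...,2]>.0185)&(C[...,2]<.026)
    print("near x by depth",np.percentile(L[m][:,0],[0,1,5]))
E
```

```text
near [array([-0.0695, -0.0256]), array([-0.0678,  0.0188])]
far top [array([0.1085, 0.0231]), array([ 0.1072, -0.0284])]
edge deg -0.4273424319856678
near x by depth [-0.10042217 -0.09966709 -0.09797102]
near x by depth [-0.07955732 -0.07121461 -0.06824011]
```

```bash
python3 - <<'E'
from h import *
robot.dwell(.3); robot.job_done(); print(robot.read_t())
E
```

```text
the job is handed in; nothing more can be done
the job is handed in; nothing more can be done
```

The clamp is backed off two turns and the bar is against the end stop. I handed the job in at about 36 s of the 72 s allowed; no verdict was reported.

**Choosing the bar:** the candidates in the top picture were the tan bar under the clamp (328, 235), blue bars at (212, 321) and (418, 320), and brown bars at (178, 227) and (465, 250). I took the tan one and checked it in a close crop. I did not write that list out before the first reach. I also mostly skipped the sentence describing each picture after viewing it.

**Knob:** I circled the shut fingertips anticlockwise round the rim, pressing with about 5–14 N, and never gripped it. The paint stripe, followed through the circuit, ended at 181–183° against a reading of 187° at the start, so about 715° of turn. The knob rose 5.7 mm, which agrees with two turns at 3 mm each.

**Bar:** I then pushed its near end along the rail until the force climbed to about 10 N and it stopped advancing.
- **Seating:** the top picture shows the far end touching the stop with no visible gap.
- **Squareness:** the bar's edge is within about 0.5° of the jig's x axis, so square.
- **Disturbance:** the knob had not moved after the push. The spray can, wrench and tube looked where they were; I only checked them by eye. The magnet was only partly in the last crops.

**Disagreements:** the fingers stopped about 4 mm further along than my first estimate of the stop's position. The final estimates of the bar ends scatter by about 3–6 mm, so I relied on the force rise and the closed gap. I did not measure the final gap to within the 3 mm tolerance. I also did not measure the bar's position between the unscrewing and the push; it only looked unmoved in the side picture.

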